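Lengthen the mould-draining rack to its next locking hole

TASK

The draining rack is too short for the long mould: press in the spring button on the side of its outer tube, slide the tube out along the bar, and let the button pop out fully through the hole in the steel collar so that the rack is locked at its longer setting, then let go. Be gentle: do not drag the tube hard against the button, neither before it is pressed right in nor after it has popped out, and leave the mould, jar, bowl and spatula alone.

Things in the scene. Friction and masses are not known exactly. Their poses are not given: they have to be found in the camera images.
- rack: Fixed telescoping rack: steel foot, post, level dark inner bar; aluminium drip tray, 130 x 330 x 14 mm high, below the tube. Origin on the table right below the button. +x: the way the button points (roughly away from the robot), +y: the way the outer tube slides out, z up. Bar and tube run along y at x = 0, centre line 80 mm above the table.
- post_rod (a point): Middle of the cross rod (110 mm long, along rack x, 10 mm thick) on the rack's fixed post, at rack y = -165 mm, 125 mm above the table. The post is 40 x 26 mm.
- tube_rod (a point): Middle of the like cross rod on the sliding outer tube, 100 mm on the +y side of the tube's first hole, 125 mm above the table. Moves with the tube.
- tube_hole (a point): Middle of the outer tube's section, level with its first hole; moves with the tube, axes as the rack. Aluminium square tube, 32 mm wide (x), 40 mm high (60 to 100 mm above the table), wall 3 mm, from 135 mm on the -y side of this point to 113 mm on the +y side. The first hole is a square window of 18.5 mm in its +x face.
- tube: The outer tube, 0.6 kg; origin and axes as tube_hole. It carries a clamped steel collar, 50 mm long (y), 2 mm thicker than the tube all round, with the second hole (18.5 mm square, +x face) in its middle, 58 to 90 mm on the -y side of the first: a different, unmeasured place each time, so slide until the button is felt or seen to pop.
- slide (a joint): How far the outer tube is slid out along the rack's +y, m. About 0 at the start (button in the first hole, about 1.3 mm of play either way), 0.058 to 0.090 with the button in the collar's hole, end stop at 0.102. Sliding friction about 7 N.
- button: Round-nosed steel spring button, 16 mm in diameter, in the inner bar; it points along the rack's +x and has a fixed place along the bar. Origin 8 mm behind the nose. At rest the nose stands 7 mm proud of the tube's +x face (5 mm proud of the collar).
- button_tip (a point): Tip of the button's nose; when out, at rack x = 23 mm, y = 0, z = 80 mm.
- press (a joint): How far the button is pushed in, m: 0 fully out, 0.007 level with the tube's face, 0.010 held down under the wall. Spring 4 N out, 7 N level. Level or within 1 mm of it, the tube rides over the nose with 18 to 23 N along the tube in all; less deep, it locks. A squeeze of 20 to 30 N, one finger on the button, the other on the tube's -x face, presses it level if well centred.
- mould: Long white plastic praline mould lying flat, 135 x 275 x 24 mm; origin under its middle. Leave alone.
- jar: Amber glass jar with steel cap, 68 mm wide, 100 mm high; origin under its middle. Leave alone.
- bowl: White bowl, 120 mm wide, 55 mm high; origin under its middle. Leave alone.
- spatula: Spatula lying flat near the robot. Leave alone.

How it is judged:
By the outcome, as a careful person would: the job done as asked, in the order asked, and still so for the second after the job is handed in, with the robot touching nothing.
It also fails if it takes over 67 s, if anything falls off the work surface, if the arm or the gripper's body presses on something with over 40 N, if the wrist force passes 120 N, or if a joint passes its speed limit or range.

ROBOT

A 7-joint arm with a two-finger parallel gripper is mounted at the origin on the work surface. World frame = base frame: x ahead of the robot, y to its left, z up, the work surface at z = 0. Lengths are in m, angles in rad, forces in N, time in s.
With the tool pointing down it reaches from about 0.425 to 0.925 m from the base axis. Payload 6.8 kg.
Tool frame: the origin (TCP) lies at the very end of the fingers, on their centre line; the grasp point (between the pads) lies 19 mm behind it; z points along the fingers, y is the line along which they close (so a half turn about z gives the same grasp; the last joint's range is limited). The gripper opens to 85 mm and grips with 20 to 120 N. Pads are 22 mm wide; open, the fingers measure 114 mm over their backs; the gripper's body (76 mm by 85 mm) begins 54 mm behind the grasp point. The pads swing forward as they close: fully open they stand 13 mm farther back than shut.
Start: joints at [1.009, 0.477, 0.022, 1.555, -0.011, 1.109, -0.083], TCP at [0.296, -0.607, 0.231] pointing down, gripper open.
Joint ranges: [-2.96, 2.96], [-0.34, 2.1], [-1.41, 1.46], [0.24, 2.44], [-1.37, 4.51], [0.17, 1.92], [-2.96, 2.96]. Speed limits (rad/s): [2.39, 2.39, 3.14, 3.14, 3.14, 3.14, 3.14].

INTERFACE

Orientations are given as a unit quaternion [w, x, y, z].
In Python, from station import get_obs, read_camera, hand_in gives the robot as it stands.
- The arm moves only by the tool arm_command, never from a script. Its argument "commands" is one flat list of numbers, 7 for each row, row after row: the shift along the tool's x, y, z in m, then the turn, a rotation vector about the tool's x, y, z in degrees, then the opening, from 0 (shut) to 1 (fully open). In form: [tx, ty, tz, rx, ry, rz, fingers, tx, ty, tz, rx, ry, rz, fingers, ...]. A call has 1 to 8 rows; each row is the pose to reach, as a shift and turn from the pose commanded when the call began, along the tool's axes at that moment; what a row does not reach only later rows make up. A row lasts 1/10 s, in which the tool goes at most 50 mm and 8.59 degrees, less where a joint would pass 70% of its speed; a pose out of reach is approached as far as the arm can. A call with a gripper value outside its range is refused whole. The fingers move at their own pace and stop on an object; "force" is the grip in N (left out, the last holds). Time passes only in rows, so rows that repeat a pose let the fingers close. It gives the time, the measured TCP pose, the force, the opening and the grip force at its end, in the units of the state.
- get_obs(): the state, without advancing time (a new reading comes with each control period).
- read_camera(name): name is "scene" or "top" or "wrist"; returns a dict with "img" (480x640x3 uint8, red, green, blue), "camera_matrix" (3x3 intrinsics, pixels), "pose" (4x4, takes a point from camera to world coordinates). Camera axes: x right, y down, z forward; pixel columns grow to the right and rows downward; lengths in m; the calibration is good to about 2 mm. A picture is of the moment at which its call begins. There is no depth.
- hand_in(): hands the job in; it is judged then, once.
The state is a dict: "t": time; "q": joint angles; "joint_vel": joint speeds; "joint_torque": joint torques, N m; "eef_pos": TCP position; "tool_rot": TCP orientation; "contact_force": force on the tool from outside, world axes, zero at the start; "torque": the same for the moment, N m; "gripper_width": opening from 0.0 (shut) to 1.0 (fully open); "grasp_force": force on a finger pad.
Only numpy, scipy, OpenCV 4.12 (cv2) and the standard library are available. Lean on these libraries where they do the work, as an engineer would, in place of code of your own. Each camera call takes 0.05 s, during which the arm holds its last target. There are 200 camera calls.

## Working session

There is one attempt and no reset: what is moved stays moved. The work goes in short steps, Python scripts to look and compute and a tool call to move; the robot and the scene stay as the last step left them, time stands still between calls to the robot, and variables do not carry over. Pictures are saved under pics/ and viewed, at most 10 in all, crops included, and the job is handed in when it is done.

Besides the shell and the picture viewer there is one more tool, called after "Call:" as a command line: name --argument value ..., lists and objects as JSON in quotes. arm_command: Moves the arm, as the interface text tells. Its arguments: {"type":"object","properties":{"commands":{"type":"array","items":{"type":"number"}},"force":{"type":"number"}},"required":["commands"]}

```bash
mkdir -p pics; cat > h.py <<'E'
import numpy as np, cv2
from station import get_obs, read_camera
from scipy.spatial.transform import Rotation as R
def cam(n,f=None):
    c=read_camera(n)
    if f: cv2.imwrite('pics/'+f,cv2.cvtColor(c['img'],cv2.COLOR_RGB2BGR))
    return c
def ray(c,u,v):
    d=c['pose'][:3,:3]@np.linalg.inv(c['camera_matrix'])@np.array([u,v,1.]); return c['pose'][:3,3],d
def onz(c,u,v,z):
    o,d=ray(c,u,v); return o+d*(z-o[2])/d[2]
def proj(c,p):
    q=c['pose'][:3,:3].T@(np.array(p)-c['pose'][:3,3]); q=c['camera_matrix']@q; return q[:2]/q[2]
E
python3 - <<'E'
from h import *
o=get_obs(); print({k:np.round(v,3) for k,v in o.items()})
for n in('scene','top'):
    c=cam(n,n+'1.png'); print(n,np.round(c['pose'],3),c['camera_matrix'])
E
```

```text
{'t': np.float64(0.0), 'q': array([ 1.009,  0.478,  0.022,  1.556, -0.011,  1.109, -0.083]), 'joint_vel': array([ 0.   , -0.002,  0.001,  0.001, -0.001,  0.001,  0.   ]), 'joint_torque': array([-1.0000e-03, -5.9646e+01,  1.6070e+00, -2.8120e+01,  1.2000e-02,
        9.0000e-03, -0.0000e+00]), 'eef_pos': array([ 0.296, -0.606,  0.23 ]), 'tool_rot': array([-0.001,  0.974,  0.225, -0.   ]), 'contact_force': array([-0.412, -0.426,  0.51 ]), 'torque': array([ 0.002,  0.018, -0.015]), 'grasp_force': np.float64(0.0), 'gripper_width': np.float64(1.008)}
scene [[ 0.701  0.378 -0.605  1.118]
 [ 0.713 -0.391  0.581 -0.445]
 [-0.017 -0.839 -0.544  0.61 ]
 [ 0.     0.     0.     1.   ]] [[491.13961835   0.         314.84940552]
 [  0.         491.13961835 240.56720562]
 [  0.           0.           1.        ]]
top [[-0.021 -0.994  0.106  0.458]
 [-1.     0.021  0.004  0.112]
 [-0.006 -0.106 -0.994  0.915]
 [ 0.     0.     0.     1.   ]] [[450.1764259    0.         320.58649633]
 [  0.         450.1764259  233.77139107]
 [  0.           0.           1.        ]]
```

View pics/scene1.png

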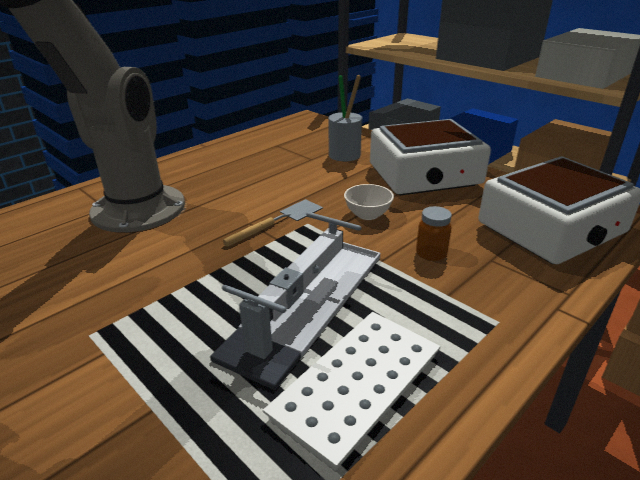

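View pics/top1.png

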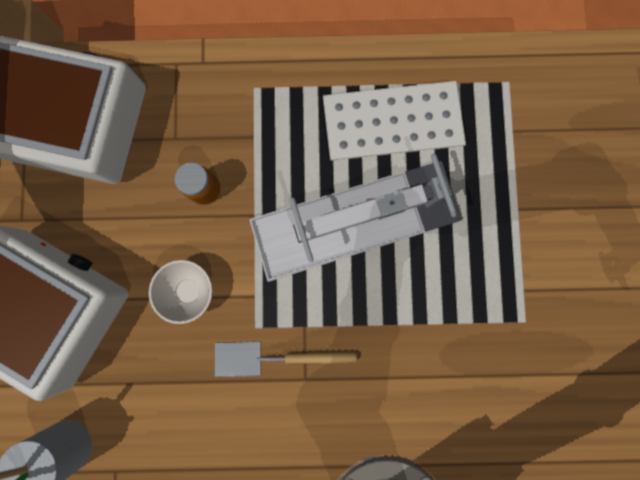

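The scene view shows the post at about (258,325), the collar at about (288,282) and the tube rod from (307,213) to (360,228). In the top view the tube runs from about (435,190) to (300,225), with the button on the upper (far) side. I'll zoom in on both.

```bash
python3 - <<'E'
import cv2,numpy as np
a=cv2.imread('pics/scene1.png')[190:350,205:385]; b=cv2.imread('pics/top1.png')[145:285,245:470]
a=cv2.resize(a,None,fx=4,fy=4,interpolation=cv2.INTER_CUBIC)[:600]
b=cv2.resize(b,None,fx=3.5,fy=3.5,interpolation=cv2.INTER_CUBIC)
cv2.imwrite('pics/s_z.png',cv2.convertScaleAbs(a,alpha=1.5)); cv2.imwrite('pics/t_z.png',cv2.convertScaleAbs(b,alpha=1.3))
print(a.shape,b.shape)
E
```

```text
(600, 720, 3) (490, 788, 3)
```

View pics/s_z.png

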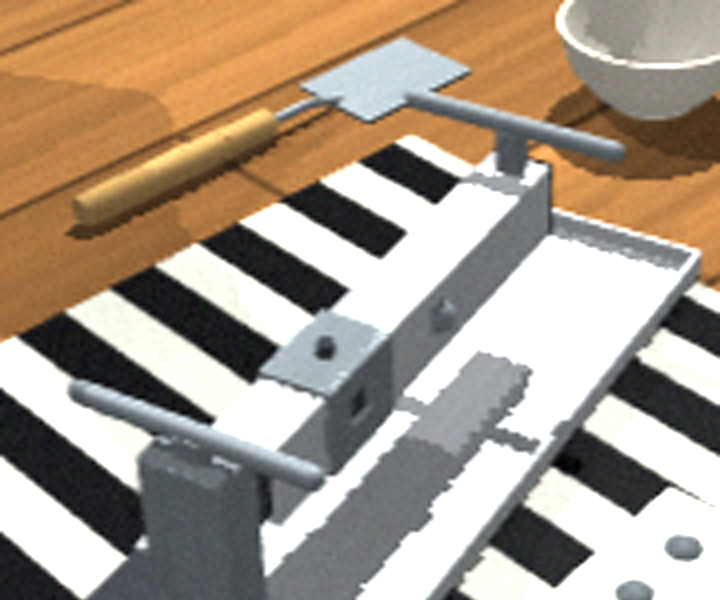

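View pics/t_z.png

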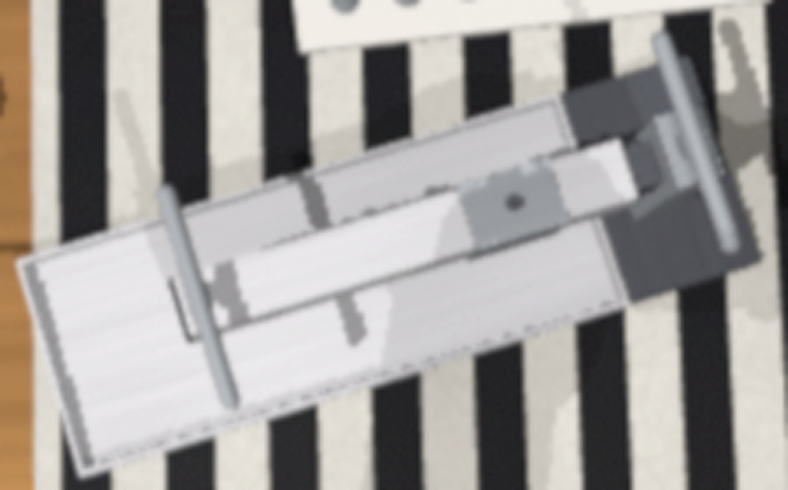

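The scene zoom shows the button at original pixel (315.8,268.8). It also gives the rod ends: post rod (223.8,287)-(284.5,309), tube rod (308,214.3)-(359.5,228). In the top view they are (434.1,156.4)-(454.4,215) and (292.7,199.3)-(311.3,259.9).

```bash
python3 - <<'E'
from h import *
S=cam('scene');T=cam('top')
P=dict(post=((223.75,287),(284.5,309),(454.4,215),(434.1,156.4)),tube=((308,214.25),(359.5,228),(311.3,259.9),(292.7,199.3)))
M={}
for k,(a,b,c,d) in P.items():
    s=[onz(S,*a,.125),onz(S,*b,.125)];t=[onz(T,*c,.125),onz(T,*d,.125)]
    for x in(s,t): print(k,np.round(x,4).tolist(),'len',np.linalg.norm(x[1]-x[0]),'mid',np.round((x[0]+x[1])/2,4))
    M[k]=(sum(s)+sum(t))/4
d=(M['tube']-M['post']);print('dist (0.265)',np.linalg.norm(d));y=d/np.linalg.norm(d);x=np.array([y[1],-y[0],0])
org=(M['post']+y*.165+M['tube']-y*.1)/2;org[2]=0
print('yaw of rack x deg',np.degrees(np.arctan2(x[1],x[0])),'org',org)
bt=org+.023*x+[0,0,.08];print('tip',bt,'scene px',proj(S,bt),'expected 315.8 268.8')
o,dd=ray(S,315.8,268.8);s=((org+.02*x-o)@x)/(dd@x);p=o+dd*s-org;print('button ray at x=.02: y,z',p@y,p[2])
o=get_obs();r=R.from_quat(np.roll(o['tool_rot'],-1));print(r.as_matrix().round(3));
E
```

```text
post [[0.5704, -0.1228, 0.125], [0.6795, -0.0901, 0.125]] len 0.11394308182099436 mid [ 0.6249 -0.1065  0.125 ]
post [[0.5708, -0.1226, 0.125], [0.6778, -0.0918, 0.125]] len 0.11133097612687413 mid [ 0.6243 -0.1072  0.125 ]
tube [[0.4995, 0.1314, 0.125], [0.6072, 0.1627, 0.125]] len 0.11218174624295241 mid [0.5533 0.147  0.125 ]
tube [[0.4968, 0.1321, 0.125], [0.6053, 0.1633, 0.125]] len 0.11289803771005857 mid [0.551  0.1477 0.125 ]
dist (0.265) 0.2643331086911797
yaw of rack x deg 15.908407344235343 org [0.57949974 0.05152412 0.        ]
tip [0.60161887 0.05782843 0.08      ] scene px [318.2919095  269.67746463] expected 315.8 268.8
button ray at x=.02: y,z -0.00379629284490041 0.08338427219601796
[[ 0.899  0.438 -0.001]
 [ 0.438 -0.899  0.001]
 [-0.    -0.001 -1.   ]]
```

Call:
arm_command --commands '[0.034,-0.029,0,0,0,-5,1,0.068,-0.058,0,0,0,-10,1,0.102,-0.087,0,0,0,-15,1,0.136,-0.116,0,0,0,-20,1,0.17,-0.145,0,0,0,-25,1,0.204,-0.174,0,0,0,-30,1,0.238,-0.203,0,0,0,-35,1,0.272,-0.232,0,0,0,-40,1]' --force 30

```text
t: 1.0
eef_pos: [0.439, -0.2772, 0.2314]
tool_rot: [0.0, 0.838, 0.546, -0.0]
contact_force: [1.6, -0.1, -0.1]
gripper_width: 0.998
grasp_force: 0.0
```

```bash
cat >> h.py <<'E'
ORG=np.array([.5795,.0515,0.]);YAW=np.radians(15.9)
def go(x,y,z,yaw=YAW):
    o=get_obs();r=R.from_quat(np.roll(o['tool_rot'],-1));c,s=np.cos(yaw),np.sin(yaw)
    B=np.array([[-s,c,0],[c,s,0],[0,0,-1.]]).T   # tool axes as columns: x=rack y, y=rack x, z down
    p=ORG+[x*c-y*s,x*s+y*c,z]
    rel=o['eef_pos']-ORG; X=np.array([c,s,0]);Y=np.array([-s,c,0])
    print('t',o['t'],'rack tcp',np.round([rel@X,rel@Y,rel[2]],4),'F rack',np.round([o['contact_force']@X,o['contact_force']@Y,o['contact_force'][2]],1),'w',round(float(o['gripper_width']),3),'g',round(float(o['grasp_force']),1))
    print('shift',np.round(r.inv().apply(p-o['eef_pos']),4),'turn',np.round(np.degrees((r.inv()*R.from_matrix(B)).as_rotvec()),2))
E
python3 -c "
from h import *
go(0,0,.2)
T=cam('top')
p=onz(T,392.1,202.1,.102)-ORG;c,s=np.cos(YAW),np.sin(YAW);print('collar mid rack xy',p[0]*c+p[1]*s,-p[0]*s+p[1]*c)"
```

```text
t 1.0 rack tcp [-0.2252 -0.2777  0.2314] F rack [ 1.5 -0.6 -0.1] w 0.998 g 0.0
shift [ 0.3575 -0.0042  0.0313] turn [ 1.00e-02  2.00e-02 -3.97e+01]
collar mid rack xy 0.0013173552898320152 -0.07158835804440637
```

Call:
arm_command --commands '[0.044,0,0,0,0,-5,1,0.089,0,0,0,0,-10,1,0.134,-0.001,0.005,0,0,-15,1,0.178,-0.002,0.01,0,0,-20,1,0.223,-0.002,0.015,0,0,-25,1,0.268,-0.003,0.02,0,0,-30,1,0.312,-0.003,0.025,0,0,-35,1,0.357,-0.004,0.03,0,0,-39.7,1]'

```text
t: 1.85
eef_pos: [0.5808, 0.0499, 0.2011]
tool_rot: [0.0, 0.603, 0.798, -0.0]
contact_force: [0.9, -0.3, -0.1]
gripper_width: 0.997
grasp_force: 0.0
```

```bash
python3 -c "
from h import *
go(0,0,.2)
W=cam('wrist','w1.png');print(W['pose'].round(3))
c,s=np.cos(YAW),np.sin(YAW)
f=lambda x,y,z:ORG+[x*c-y*s,x*s+y*c,z]
for n,q in dict(tip=(.023,0,.08),mid=(.016,0,.08),edge=(.016,0,.1),edge2=(-.016,0,.1),trod=(0,.1,.125),hole2=(.018,-.0716,.08),end=(.016,.113,.1),end2=(-.016,.113,.1)).items(): print(n,proj(W,f(*q)).round(1))
"
```

```text
t 1.85 rack tcp [ 0.0008 -0.0019  0.2011] F rack [ 0.8 -0.6 -0.1] w 0.997 g 0.0
shift [ 0.0019 -0.0008  0.0011] turn [-0.    0.02 -0.06]
[[ 0.962  0.261  0.08   0.561]
 [ 0.273 -0.92  -0.282  0.121]
 [ 0.     0.294 -0.956  0.344]
 [ 0.     0.     0.     1.   ]]
tip [346.3 224.3]
mid [336.9 224.3]
edge [338.4 232. ]
edge2 [292.  232.1]
trod [314.6  69.4]
hole2 [338.  310.8]
end [341.4  51.5]
end2 [288.1  51.6]
```

View pics/w1.png

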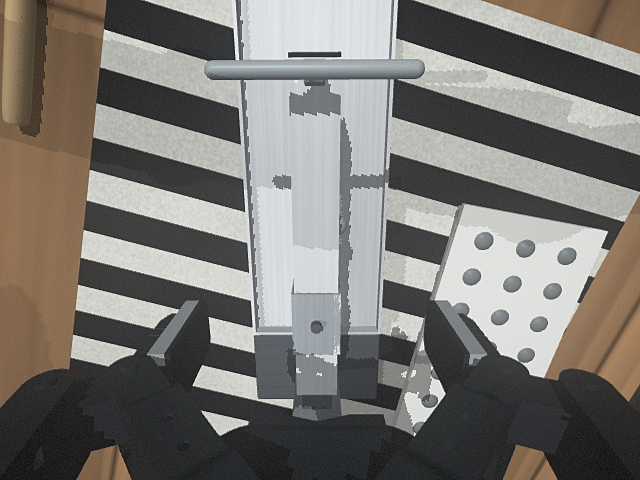

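The wrist view shows the tube rod at (315,69) and the button at about (343,224). Both match the projections (314.6,69.4) and (346,224), so the rack frame is good to about 1 mm. Next I'll go lower, with the fingers part closed, and measure the pad depth.

Call:
arm_command --commands '[0.002,-0.001,0.02,0,0,0,0.62,0.002,-0.001,0.04,0,0,0,0.62,0.002,-0.001,0.06,0,0,0,0.62,0.002,-0.001,0.075,0,0,0,0.62,0.002,-0.001,0.075,0,0,0,0.62,0.002,-0.001,0.075,0,0,0,0.62]'

```text
t: 2.5
eef_pos: [0.5789, 0.0503, 0.1265]
tool_rot: [-0.0, 0.604, 0.797, 0.0]
contact_force: [0.9, 0.2, -0.3]
gripper_width: 0.617
grasp_force: 0.0
```

```bash
python3 -c "
from h import *
go(0,0,.058)
W=cam('wrist','w2.png')
c,s=np.cos(YAW),np.sin(YAW)
f=lambda x,y,z:ORG+[x*c-y*s,x*s+y*c,z]
for n,q in dict(tip=(.023,0,.08),edge=(.016,0,.1),edge2=(-.016,0,.1)).items(): print(n,proj(W,f(*q)).round(1))
o=get_obs();w=.085*o['gripper_width']/2;p=o['eef_pos'];X=np.array([c,s,0]);Y=np.array([-s,c,0])
for dz in(0,.004,.008,.013):
  print(dz,[proj(W,p+sx*X*w+sy*Y*.011+[0,0,dz]).round(1).tolist() for sx in(-1,1) for sy in(1,-1)])
im=cv2.imread('pics/w2.png');cv2.imwrite('pics/w2z.png',cv2.resize(im[180:450,140:500],None,fx=2.2,fy=2.2))
"
```

```text
t 2.5 rack tcp [-0.0009 -0.001   0.1265] F rack [ 1.  -0.1 -0.3] w 0.617 g 0.0
shift [0.0009 0.0009 0.0685] turn [-0.   -0.   -0.22]
tip [359.9 261.8]
edge [350.3 276.3]
edge2 [286.1 276.6]
0 [[254.4, 280.3], [257.1, 326.7], [380.5, 279.8], [378.2, 326.2]]
0.004 [[252.8, 284.3], [255.6, 331.6], [382.1, 283.8], [379.7, 331.1]]
0.008 [[251.2, 288.5], [254.1, 336.8], [383.8, 288.0], [381.2, 336.3]]
0.013 [[249.0, 294.1], [252.1, 343.7], [386.1, 293.6], [383.3, 343.2]]
```

View pics/w2z.png

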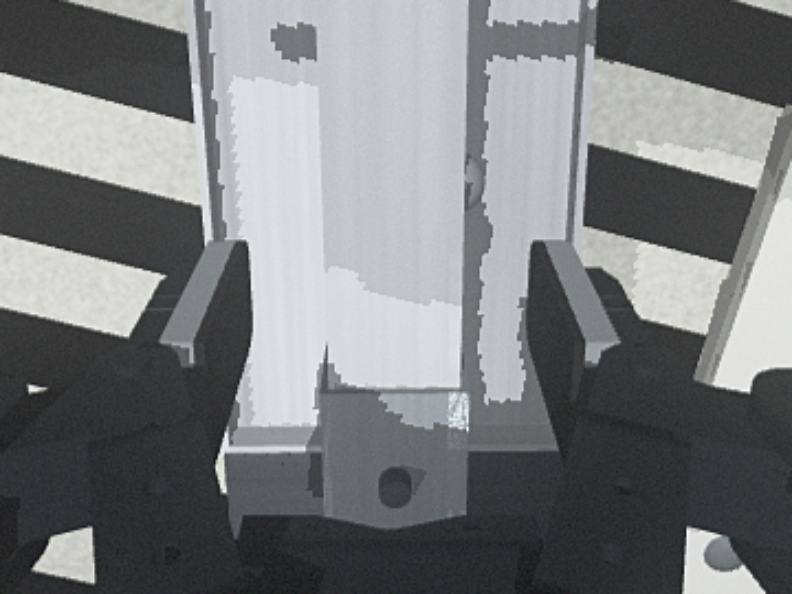

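The button tip is at (360.5,263) and was predicted at (359.9,261.8). The finger ends sit about 7 mm set back at this opening, so roughly 4 mm when gripping. I'll descend to TCP z of about 0.057.

Call:
arm_command --commands '[0.001,0.001,0.02,0,0,0,0.62,0.001,0.001,0.04,0,0,0,0.62,0.001,0.001,0.055,0,0,0,0.62,0.001,0.001,0.0695,0,0,0,0.62,0.001,0.001,0.0695,0,0,0,0.62,0.001,0.001,0.0695,0,0,0,0.62]'

```text
t: 3.15
eef_pos: [0.5797, 0.0519, 0.057]
tool_rot: [0.0, 0.604, 0.797, 0.0]
contact_force: [0.1, 0.2, 0.7]
gripper_width: 0.619
grasp_force: 0.0
```

```bash
python3 -c "
from h import *
go(0.0003,0,.057)"
```

```text
t 3.15 rack tcp [0.0003 0.0003 0.057 ] F rack [0.2 0.2 0.7] w 0.619 g 0.0
shift [-0.0003  0.      0.    ] turn [ 0.01 -0.   -0.2 ]
```

Well centred. Now I'll squeeze at 28 N.

Call:
arm_command --commands '[0,0,0,0,0,0,0.5,0,0,0,0,0,0,0.3,0,0,0,0,0,0,0.1,0,0,0,0,0,0,0.1,0,0,0,0,0,0,0.1,0,0,0,0,0,0,0.1,0,0,0,0,0,0,0.1,0,0,0,0,0,0,0.1]' --force 28

```text
t: 3.95
eef_pos: [0.5795, 0.0517, 0.0582]
tool_rot: [0.0, 0.604, 0.797, -0.0]
contact_force: [-2.5, -1.3, 8.0]
gripper_width: 0.369
grasp_force: 29.9
```

```bash
python3 -c "
from h import *
go(0.0003,0,.057)
print(get_obs()['gripper_width']*85)"
```

```text
t 3.95 rack tcp [0.0001 0.0002 0.0582] F rack [-2.8 -0.6  8. ] w 0.369 g 29.9
shift [-0.0002  0.0002  0.0012] turn [ 0.02  0.05 -0.17]
31.380383808864604
```

Opening is 31.4 mm, about the tube's width, so the button is level. Now I'll pull gently along the tool's +x.

Call:
arm_command --commands '[0.0006,0,0,0,0,0,0.1,0.0012,0,0,0,0,0,0.1,0.0018,0,0,0,0,0,0.1,0.0024,0,0,0,0,0,0.1,0.003,0,0,0,0,0,0.1,0.003,0,0,0,0,0,0.1]'

```text
t: 4.55
eef_pos: [0.5795, 0.0517, 0.0582]
tool_rot: [0.002, 0.604, 0.797, -0.001]
contact_force: [0.5, -6.8, 6.9]
gripper_width: 0.372
grasp_force: 30.5
```

```bash
python3 -c "
from h import *
go(0.0003,0,.057)
print(get_obs()['gripper_width']*85)"
```

```text
t 4.55 rack tcp [0.0001 0.0002 0.0582] F rack [-1.4 -6.6  6.9] w 0.372 g 30.5
shift [-0.0002  0.0003  0.0012] turn [ 0.02  0.23 -0.27]
31.607159379849787
```

Call:
arm_command --commands '[0.0007,0,0,0,0,0,0.1,0.0014,0,0,0,0,0,0.1,0.0021,0,0,0,0,0,0.1,0.0028,0,0,0,0,0,0.1,0.0035,0,0,0,0,0,0.1,0.004,0,0,0,0,0,0.1]'

```text
t: 5.15
eef_pos: [0.5789, 0.0537, 0.0583]
tool_rot: [0.003, 0.605, 0.796, -0.002]
contact_force: [1.1, -11.3, 6.9]
gripper_width: 0.373
grasp_force: 31.1
```

```bash
python3 -c "
from h import *
go(0.0003,0,.057)
print(get_obs()['gripper_width']*85)"
```

```text
t 5.15 rack tcp [0.0001 0.0023 0.0583] F rack [ -2.  -11.2   6.9] w 0.373 g 31.1
shift [-0.0022  0.0002  0.0013] turn [ 0.02  0.35 -0.33]
31.680303217778526
```

Call:
arm_command --commands '[0.0007,0,0,0,0,0,0.1,0.0014,0,0,0,0,0,0.1,0.0021,0,0,0,0,0,0.1,0.0028,0,0,0,0,0,0.1,0.0035,0,0,0,0,0,0.1,0.004,0,0,0,0,0,0.1]'

```text
t: 5.75
eef_pos: [0.5783, 0.056, 0.0582]
tool_rot: [0.003, 0.605, 0.796, -0.002]
contact_force: [2.6, -14.2, 7.7]
gripper_width: 0.372
grasp_force: 30.9
```

```bash
python3 -c "
from h import *
go(0.0003,0,.057)
print(get_obs()['gripper_width']*85)"
```

```text
t 5.75 rack tcp [0.0001 0.0046 0.0582] F rack [ -1.3 -14.3   7.7] w 0.372 g 30.9
shift [-0.0046  0.0003  0.0013] turn [ 0.02  0.45 -0.4 ]
31.63927477629127
```

```bash
python3 -c "
from h import *
W=cam('wrist','w3.png');c,s=np.cos(YAW),np.sin(YAW)
f=lambda x,y,z:ORG+[x*c-y*s,x*s+y*c,z]
for sl in(0,.002,.0045): print(sl,'rod',proj(W,f(0,.1+sl,.125)).round(1),'end',proj(W,f(0,.113+sl,.1)).round(1),'collar edge',proj(W,f(0,-.0466+sl,.102)).round(1))
"
```

```text
0 rod [312.5   1.8] end [313.  -29.3] collar edge [317.4 489.6]
0.002 rod [312.4 -11.1] end [312.9 -39.4] collar edge [317.4 485.4]
0.0045 rod [312.3 -27.5] end [312.8 -52.3] collar edge [317.3 480.1]
```

View pics/w3.png

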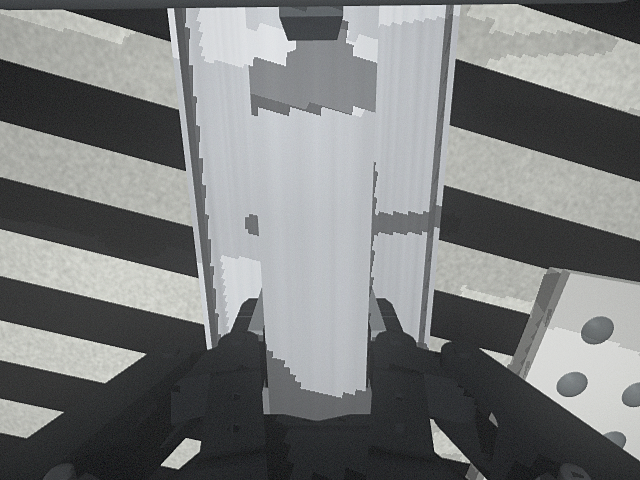

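The rod's lower edge is at row 8, which puts its centre at about row -24. That means the tube has slid about 4 mm with the gripper, with no slip. I'll continue.

Call:
arm_command --commands '[0.001,0,0,0,0,0,0.1,0.002,0,0,0,0,0,0.1,0.003,0,0,0,0,0,0.1,0.004,0,0,0,0,0,0.1,0.005,0,0,0,0,0,0.1,0.006,0,0,0,0,0,0.1,0.006,0,0,0,0,0,0.1]'

```text
t: 6.5
eef_pos: [0.5758, 0.0646, 0.0582]
tool_rot: [0.002, 0.605, 0.796, -0.001]
contact_force: [-1.1, -7.6, 6.3]
gripper_width: 0.37
grasp_force: 29.5
```

```bash
python3 -c "
from h import *
go(0.0003,0,.057)
print(get_obs()['gripper_width']*85)"
```

```text
t 6.5 rack tcp [0.     0.0136 0.0582] F rack [-3.2 -7.   6.3] w 0.37 g 29.5
shift [-0.0136  0.0004  0.0013] turn [ 0.01  0.26 -0.31]
31.453447145409932
```

The tube is free at about 7 N of friction. I'll slide to about 50 mm.

Call:
arm_command --commands '[0.0045,0,0,0,0,0,0.1,0.009,0,0,0,0,0,0.1,0.0135,0,0,0,0,0,0.1,0.018,0,0,0,0,0,0.1,0.0225,0,0,0,0,0,0.1,0.027,0,0,0,0,0,0.1,0.0315,0,0,0,0,0,0.1,0.036,0,0,0,0,0,0.1]'

```text
t: 7.3
eef_pos: [0.566, 0.0984, 0.0582]
tool_rot: [0.002, 0.605, 0.796, -0.002]
contact_force: [-1.5, -9.8, 10.6]
gripper_width: 0.372
grasp_force: 30.1
```

```bash
python3 -c "
from h import *
go(0.0003,0.06,.057)
print(get_obs()['gripper_width']*85)"
```

```text
t 7.3 rack tcp [-0.0001  0.0488  0.0582] F rack [-4.1 -9.  10.6] w 0.372 g 30.1
shift [0.0112 0.0004 0.0011] turn [-0.03  0.33 -0.34]
31.60208250257691
```

Call:
arm_command --commands '[0.0018,0,0,0,0,0,0.1,0.0036,0,0,0,0,0,0.1,0.0054,0,0,0,0,0,0.1,0.0072,0,0,0,0,0,0.1,0.009,0,0,0,0,0,0.1,0.0108,0,0,0,0,0,0.1,0.0126,0,0,0,0,0,0.1,0.0145,0,0,0,0,0,0.1]' --force 24

```text
t: 8.1
eef_pos: [0.5615, 0.1139, 0.0582]
tool_rot: [0.001, 0.604, 0.797, -0.001]
contact_force: [-3.3, -5.3, 9.6]
gripper_width: 0.374
grasp_force: 29.6
```

Call:
arm_command --commands '[0.0007,0,0,0,0,0,0.1,0.0014,0,0,0,0,0,0.1,0.0021,0,0,0,0,0,0.1,0.0028,0,0,0,0,0,0.1,0.0035,0,0,0,0,0,0.1,0.004,0,0,0,0,0,0.1]'

```text
t: 8.7
eef_pos: [0.5602, 0.1185, 0.0582]
tool_rot: [0.001, 0.604, 0.797, -0.001]
contact_force: [-3.3, -6.4, 9.4]
gripper_width: 0.369
grasp_force: 29.3
```

```bash
python3 -c "
from h import *
go(0.0003,0.0716,.057)
print(get_obs()['gripper_width']*85)"
```

```text
t 8.7 rack tcp [-0.0002  0.0697  0.0582] F rack [-4.9 -5.2  9.4] w 0.369 g 29.3
shift [0.0019 0.0005 0.0012] turn [-0.04  0.19 -0.23]
31.346874160353803
```

Call:
arm_command --commands '[0.0004,0,0,0,0,0,0.1,0.0008,0,0,0,0,0,0.1,0.0012,0,0,0,0,0,0.1,0.0016,0,0,0,0,0,0.1,0.002,0,0,0,0,0,0.1]'

```text
t: 9.2
eef_pos: [0.56, 0.1192, 0.0582]
tool_rot: [0.002, 0.604, 0.797, -0.002]
contact_force: [-3.4, -8.6, 10.0]
gripper_width: 0.373
grasp_force: 29.6
```

Call:
arm_command --commands '[0.0004,0,0,0,0,0,0.1,0.0008,0,0,0,0,0,0.1,0.0012,0,0,0,0,0,0.1,0.0016,0,0,0,0,0,0.1,0.002,0,0,0,0,0,0.1]'

```text
t: 9.7
eef_pos: [0.5594, 0.1211, 0.0582]
tool_rot: [0.002, 0.604, 0.797, -0.002]
contact_force: [-2.8, -7.9, 11.1]
gripper_width: 0.372
grasp_force: 29.6
```

```bash
python3 -c "
from h import *
go(0.0003,0.0716,.057)
c=cam('scene','s2.png')
c_,s=np.cos(YAW),np.sin(YAW);f=lambda x,y,z:ORG+[x*c_-y*s,x*s+y*c_,z]
u,v=proj(c,f(.02,0,.08));print(u,v)
im=cv2.imread('pics/s2.png')[int(v)-50:int(v)+50,int(u)-60:int(u)+60];cv2.imwrite('pics/s2z.png',cv2.convertScaleAbs(cv2.resize(im,None,fx=5,fy=5,interpolation=cv2.INTER_CUBIC),alpha=1.5))"
```

```text
t 9.7 rack tcp [-0.0002  0.0724  0.0582] F rack [-4.9 -6.8 11.1] w 0.372 g 29.6
shift [-0.0008  0.0005  0.0012] turn [-0.05  0.26 -0.28]
316.84570523790796 269.2204440401772
```

View pics/s2z.png

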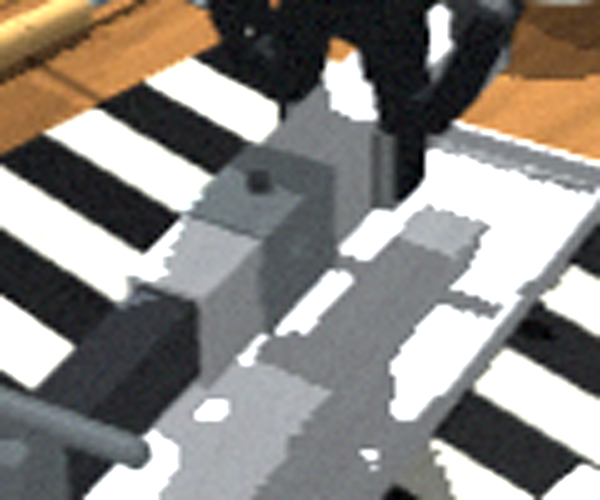

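The collar hole at crop (300,245) is no longer dark, so the button is in or under it. I'll creep on a little to feel whether it has locked.

Call:
arm_command --commands '[0.0003,0,0,0,0,0,0.1,0.0006,0,0,0,0,0,0.1,0.0009,0,0,0,0,0,0.1,0.0012,0,0,0,0,0,0.1,0.0012,0,0,0,0,0,0.1]'

```text
t: 10.25
eef_pos: [0.5594, 0.1213, 0.0582]
tool_rot: [0.002, 0.605, 0.796, -0.002]
contact_force: [-2.1, -9.9, 10.9]
gripper_width: 0.37
grasp_force: 29.9
```

```bash
python3 -c "
from h import *
go(0.0003,0.0716,.057)
S=cam('scene')
c_,s=np.cos(YAW),np.sin(YAW);f=lambda x,y,z:ORG+[x*c_-y*s,x*s+y*c_,z]
u,v=proj(S,f(.02,0,.08)).astype(int)
g=cv2.cvtColor(S['img'],cv2.COLOR_RGB2GRAY);print(g[v-12:v+13,u-14:u+14])
a=cv2.cvtColor(cv2.imread('pics/s2.png'),cv2.COLOR_BGR2GRAY);print(a[v-12:v+13,u-14:u+14])"
```

```text
t 10.25 rack tcp [-0.0002  0.0726  0.0582] F rack [-4.7 -8.9 10.9] w 0.37 g 29.9
shift [-0.001   0.0005  0.0012] turn [-0.05  0.33 -0.32]
[[ 83  82  83  73  48  42  43  51  58  72  78  80  82  83  66  60  57  56
   58  55  58  79  86  84  82  80  86  84]
 [ 83  81  78  82  80  77  76  79  78  77  84  79  80  82  72  60  56  61
   60  58  60  77  85  88  82  83  79  83]
 [ 83  82  81  83  80  77  76  78  80  82  81  82  81  71  62  59  57  62
   58  54  59  76  85  84  84  81  85  80]
 [ 83  81  80  78  80  79  78  80  81  81  86  81  78  62  57  60  56  62
   56  60  63  76  80  85  80  83  83  86]
 [ 79  82  79  79  76  80  82  79  83  92  88  82  66  59  56  58  58  58
   57  61  64  77  89  83  87  83  84  82]
 [ 79  80  81  81  78  83  78  82  80  83  78  65  55  61  59  59  52  57
   56  58  59  76  82  82  84  85  83 160]
 [ 80  78  78  81  81  82  80  84  79  84  69  55  55  59  54  59  58  61
   60  59  54  75  84  81  80  83 132 198]
 [ 68  70  79  77  81  80  85  86  82  69  57  55  57  60  55  61  59  61
   57  56  58  75  85  83  82 122 172 195]
 [ 93  71  70  67  73  86 
[... 4189 characters left out ...]
 85  83  85  84  84  74  67  59  57  59  58  53  58  60  59  55 105 173
  193 197 199 199 197 142  88  87  87  87]
 [ 80  81  85  85  82  76  67  57  60  57  56  54  61  55  56 104 176 197
  197 196 200 198 145  92  85  86  87  87]
 [ 82  84  82  86  84  77  61  58  56  57  58  59  56  54 104 172 197 196
  198 197 197 143  87  86  85  88  87  91]
 [ 79  82  87  78  81  74  64  56  54  57  55  58  58 101 172 196 197 193
  199 200 143  93  86  87  88  87  87  85]
 [ 83  85  84  84  82  81  71  63  55  61  58  59  79 165 198 197 196 198
  196 143  92  85  88  87  90  84  88  88]
 [ 86  78  84  81  84  84  74  62  60  59  58  80 165 195 197 199 200 197
  144  89  83  85  88  88  91  85  85  87]]
```

Call:
arm_command --commands '[0.0004,0,0,0,0,0,0.1,0.0008,0,0,0,0,0,0.1,0.0012,0,0,0,0,0,0.1,0.0012,0,0,0,0,0,0.1]'

```text
t: 10.7
eef_pos: [0.5593, 0.1214, 0.0582]
tool_rot: [0.002, 0.605, 0.796, -0.002]
contact_force: [-1.6, -12.4, 11.5]
gripper_width: 0.368
grasp_force: 30.3
```

```bash
python3 -c "
from h import *
go(0.0003,0.0716,.057)"
```

```text
t 10.7 rack tcp [-0.0002  0.0728  0.0582] F rack [ -4.9 -11.5  11.5] w 0.368 g 30.3
shift [-0.0012  0.0005  0.0012] turn [-0.06  0.4  -0.35]
```

It is locked: 11.5 N with no motion, against 7 N of sliding friction. I'll relax the pull, open and rise.

Call:
arm_command --commands '[-0.001,0,0,0,0,0,0.1,-0.002,0,0,0,0,0,0.1,-0.003,0,0,0,0,0,0.1,-0.004,0,0,0,0,0,0.1,-0.004,0,0,0,0,0,0.3,-0.004,0,0,0,0,0,0.5,-0.004,0,0,0,0,0,0.65,-0.004,0,0,0,0,0,0.65]'

```text
t: 11.5
eef_pos: [0.5595, 0.123, 0.057]
tool_rot: [0.0, 0.604, 0.797, 0.0]
contact_force: [-0.9, 0.2, 0.7]
gripper_width: 0.651
grasp_force: 0.0
```

```bash
python3 -c "
from h import *
go(0.0003,0.0716,.2)"
```

```text
t 11.5 rack tcp [0.0004 0.0743 0.057 ] F rack [-0.9  0.4  0.7] w 0.651 g 0.0
shift [-0.0026 -0.     -0.143 ] turn [ 0.02 -0.01 -0.2 ]
```

Call:
arm_command --commands '[0,0,-0.02,0,0,0,0.65,0,0,-0.05,0,0,0,0.65,0,0,-0.08,0,0,0,0.65,-0.03,0,-0.12,0,0,0,0.65,-0.06,0.01,-0.12,0,0,0,0.65,-0.075,0.01,-0.12,0,0,0,0.65,-0.075,0.01,-0.12,0,0,0,0.65,-0.075,0.01,-0.12,0,0,0,0.65]'

```text
t: 12.3
eef_pos: [0.5881, 0.0543, 0.1757]
tool_rot: [-0.001, 0.604, 0.797, -0.0]
contact_force: [0.2, 0.3, 0.5]
gripper_width: 0.646
grasp_force: 0.0
```

```bash
python3 -c "
from h import *
go(0,0,.2)
c_,s=np.cos(YAW),np.sin(YAW);f=lambda x,y,z:ORG+[x*c_-y*s,x*s+y*c_,z]
out=[]
for n in('wrist','scene'):
  C=cam(n,n+'9.png');u,v=proj(C,f(.02,0,.08)).astype(int);print(n,u,v,'tip out',proj(C,f(.023,0,.08)).round(1))
  h=40 if n=='scene' else 60
  im=cv2.cvtColor(C['img'],cv2.COLOR_RGB2BGR)[v-h:v+h,u-h:u+h];out.append(cv2.convertScaleAbs(cv2.resize(im,(400,400),interpolation=cv2.INTER_CUBIC),alpha=1.6))
cv2.imwrite('pics/fin.png',np.hstack(out))"
```

```text
t 12.3 rack tcp [0.009  0.0003 0.1757] F rack [0.2 0.2 0.5] w 0.646 g 0.0
shift [-0.0003 -0.0091 -0.0242] turn [-0.12 -0.07 -0.17]
wrist 332 237 tip out [337.4 237.6]
scene 316 269 tip out [318.3 269.7]
```

View pics/fin.png

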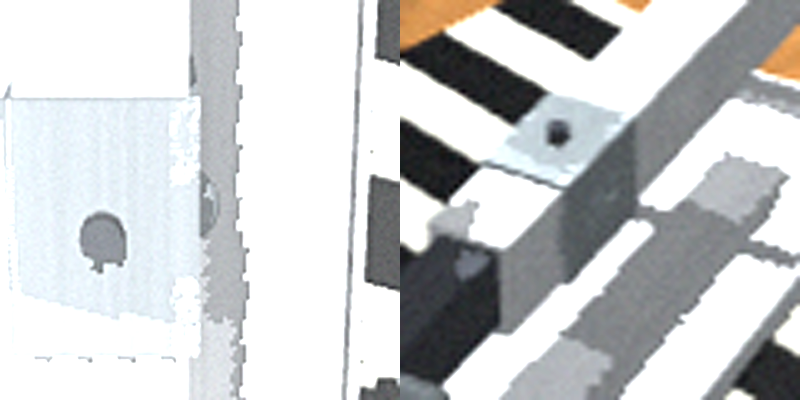

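In the wrist crop the nose stands proud of the collar at pixel (337,238.5). A fully-out tip was predicted at (337.4,237.6), so the button has popped out fully and the gripper is clear.

```bash
python3 -c "
from station import hand_in
print(hand_in())"
```

```text
the job is handed in; nothing more can be done
None
```

The rack is locked at its longer setting, slid out about 72 mm with the button fully out through the collar's hole; the gripper is clear and the job is handed in.

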